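# Stack the rod-handle parts on their glue-up jigs

### The job

Set up the two halves of a fishing-rod handle on their glue-up jigs, each part threaded over the pin and lying flat on what is under it. On the round jig goes the rear grip, from the bottom up: black rubber butt ring, wide cork ring, dark steel collar; on the square jig goes the fore grip: square wooden blank, then the narrow cork ring on top. Leave the glue bottle, the thread spool and the mixing cup standing where they are.

Things in the scene. Friction and masses are not known exactly. Their poses are not given: they have to be found in the camera images.
- round_jig: Rear-grip jig, fixed to the bench: round grey base 90 mm across, 12 mm thick, with an upright steel pin at its centre, 10 mm diameter, coned over its last 6 mm; the pin top is 46 mm above the base's top face (58 mm above the bench). Origin: centre of the base's underside, at bench height; z up along the pin. Its place differs at every start.
- square_jig: Fore-grip jig, fixed to the bench: square grey base 80 x 80 mm, 12 mm thick, with an upright steel pin at its centre, 10 mm diameter, coned over its last 6 mm; the pin top is 32 mm above the base's top face (44 mm above the bench). Origin: centre of the base's underside, at bench height; z up along the pin. Its place and yaw differ at every start.
- butt_ring: Loose black rubber butt ring lying flat on the bench: 64 mm outside diameter, 20 mm through bore, 16 mm thick, about 50 g. Origin: centre of the underside, z up along the bore.
- wide_cork: Loose wide cork ring lying flat: 54 mm outside diameter, 20 mm through bore, 20 mm thick, about 20 g. Origin: centre of the underside, z up along the bore.
- collar: Loose dark steel collar lying flat: the smallest ring, 34 mm outside diameter, 20 mm through bore, 12 mm thick, about 30 g. Origin: centre of the underside, z up along the bore.
- wood_blank: Loose dark wooden blank lying flat: square, 44 x 44 mm, 14 mm thick, with a 20 mm through bore in the middle, about 25 g. Origin: centre of the underside, z up along the bore, x and y parallel to the square's sides.
- narrow_cork: Loose narrow cork ring lying flat: 40 mm outside diameter, 20 mm through bore, 20 mm thick, about 15 g. Origin: centre of the underside, z up along the bore.
- glue_bottle: Bystander: upright bottle, 44 mm diameter, 90 mm tall. Origin: centre of the underside.
- thread_spool: Bystander: pale wooden thread spool standing on end, no bore, 36 mm diameter at the flanges, 40 mm tall. Origin: centre of the underside.
- mixing_cup: Bystander: small white open cup, 70 mm across the rim, 45 mm tall, beyond the work. Origin: centre of the underside.

How it is judged:
At the end, for the whole second after the job is handed in: Round jig, bottom up: butt ring, wide cork, collar (undersides 12, 28, 48 mm above the bench). Square jig: wooden blank, narrow cork (12, 26 mm). Each within 5 mm of its height, centred within 9 mm of the pin's axis, flat within 0.12 rad, released and at rest (horizontal distance between each of butt_ring, wide_cork, collar and round_jig below 0.009 m and z of butt_ring in the frame of round_jig between 0.007 and 0.017 m and angle between each of butt_ring, wide_cork, collar, wood_blank, narrow_cork's own z axis and vertical below 0.12 rad and linear speed of each of butt_ring, wide_cork, collar, wood_blank, narrow_cork below 0.02 m/s and angular speed of each of butt_ring, wide_cork, collar, wood_blank, narrow_cork below 0.2 rad/s and z of wide_cork in the frame of round_jig between 0.023 and 0.033 m and z of collar in the frame of round_jig between 0.043 and 0.053 m and horizontal distance between each of wood_blank, narrow_cork and square_jig below 0.009 m and z of wood_blank in the frame of square_jig between 0.007 and 0.017 m and z of narrow_cork in the frame of square_jig between 0.021 and 0.031 m); the robot touches nothing.
It fails at once if the glue bottle pushed more than 30 mm or tipped over (distance of glue_bottle from where it was at the start of the episode above 0.03 m or angle between glue_bottle's own z axis and vertical above 0.4 rad).
It fails at once if the thread spool pushed more than 30 mm or tipped over (distance of thread_spool from where it was at the start of the episode above 0.03 m or angle between thread_spool's own z axis and vertical above 0.4 rad).
It fails at once if the mixing cup pushed more than 30 mm or tipped over (distance of mixing_cup from where it was at the start of the episode above 0.03 m or angle between mixing_cup's own z axis and vertical above 0.4 rad).
It also fails if it takes over 128 s, if anything falls off the work surface, if the arm or the gripper's body presses on something with over 40 N, if the wrist force passes 120 N, or if a joint passes its speed limit or range.

### The arm

A 7-joint arm with a two-finger parallel gripper is mounted at the origin on the work surface. World frame = base frame: x ahead of the robot, y to its left, z up, the work surface at z = 0. Lengths are in m, angles in rad, forces in N, time in s.
With the tool pointing down it reaches from about 0.4 to 0.85 m from the base axis. Payload 10.4 kg.
Tool frame: the origin (TCP) lies midway between the tips of the shut fingers; the grasp point (between the pads) lies 19 mm behind it; z points along the fingers, y is the line along which they close (so a half turn about z gives the same grasp; the last joint's range is limited). The gripper opens to 85 mm and grips with 20 to 120 N. Pads are 22 mm wide; open, the fingers measure 114 mm over their backs; the gripper's body (76 mm by 85 mm) begins 54 mm behind the grasp point. The pads swing forward as they close: fully open they stand 13 mm farther back than shut.
Start: joints at [-1.328, 0.332, -0.065, 1.46, 0.022, 1.35, -0.088], TCP at [0.164, 0.603, 0.193] pointing down, gripper open.
Joint ranges: [-2.6, 2.6], [-0.5, 2.12], [-1.47, 1.34], [0.16, 2.42], [-1.27, 4.41], [0.06, 2.06], [-2.6, 2.6]. Speed limits (rad/s): [2.22, 2.22, 2.79, 2.79, 3.14, 3.14, 3.14].

### API

Orientations are given as a unit quaternion [x, y, z, w].
In Python, from workcell import monitor, eyes, manip gives the robot as it stands.
- The arm moves only by the tool send_rows, never from a script. Its arguments are lists of equal length, an entry for each row: "offset": the shift along the tool's x, y, z in mm, a list of three; "roll": the turn about the tool's z in rad. In form: {"offset": [[tx, ty, tz], ...], "roll": [roll, ...]}. A call has exactly 5 rows; each row is the pose to reach, as a shift and turn from the pose commanded when the call began, along the tool's axes at that moment; what a row does not reach only later rows make up. A row lasts 1/12 s, in which the tool goes at most 41.7 mm and 7.16 degrees, less where a joint would pass 70% of its speed; a pose out of reach is approached as far as the arm can. A call with a gripper value outside its range is refused whole. "jaw" is the opening, from 0 (shut) to 1 (fully open), set as the call begins (left out, the last holds). The fingers move at their own pace and stop on an object; "newtons" is the grip in N (left out, the last holds). Time passes only in rows, so rows that repeat a pose let the fingers close, or fill a call up. It gives the time, the measured TCP pose, the force and the opening at its end, in the units of the state.
- monitor.get_obs(): the state, without advancing time (a new reading comes with each control period).
- eyes.camera(name): name is "scene" or "top" or "wrist"; returns (picture, depth): 400x640x3 uint8, blue, green, red; 400x640 float32, m along the optical axis (not along the pixel's ray), 0 where there is no reading.
- eyes.camera_params(name): a dict with "fovy" (degrees; the focal length in pixels is half the picture's height over the tangent of half this angle, whatever the lens; pixels are square), "cx", "cy" (the principal point, pixels), "R" (3x3) and "t" (3): a world point X has camera coordinates R X + t. Camera axes: x right, y down, z forward; pixel columns grow to the right and rows downward; lengths in m; the calibration is good to about 2 mm. A picture is of the moment at which its call begins: read the wrist's pose just before it. camera_params takes no time and is no camera call; for the wrist camera it gives the pose at the moment of the call.
- manip.hand_in(): hands the job in, once; it reports no verdict.
The state is a dict: "clock": time; "joint_pos": joint angles; "joint_velocities": joint speeds; "tau": joint torques, N m; "position": TCP position; "ee_rot": TCP orientation; "ft_force": force on the tool from outside, world axes, zero at the start; "torque": the same for the moment, N m; "grip_width": opening from 0.0 (shut) to 1.0 (fully open).
Only numpy, scipy, OpenCV 4.12 (cv2) and the standard library are available. Lean on these libraries where they do the work, as an engineer would, in place of code of your own. Each camera call takes 0.05 s, during which the arm holds its last target. There are 200 camera calls.

## Working session

There is one attempt and no reset: what is moved stays moved. The work goes in short steps, Python scripts to look and compute and a tool call to move; the robot and the scene stay as the last step left them, time stands still between calls to the robot, and variables do not carry over. Pictures are saved under pics/ and viewed, on a budget of 14 in all, crops included, one or two more only if the job needs it, and the job is handed in when it is done.

Besides the shell and the picture viewer there is one more tool, called after "Call:" by a JSON object that holds its "fn" and its "kwargs". send_rows: Moves the arm, as the interface text tells. Its arguments: {"type":"object","properties":{"offset":{"type":"array"},"roll":{"type":"array"},"jaw":{"type":"number"},"newtons":{"type":"number"}},"required":["offset","roll"]}

```bash
mkdir -p pics; ls; python3 - <<'E'
from workcell import monitor, eyes
import cv2,numpy as np
o=monitor.get_obs(); print(o)
for n in ("scene","top"):
    p,d=eyes.camera(n); cv2.imwrite(f"pics/{n}0.png",p); np.save(f"pics/{n}0.npy",d); print(n,eyes.camera_params(n))
print(eyes.camera_params("wrist"))
E
```

```text
pics
{'clock': 0.0, 'joint_pos': array([-1.32758445,  0.33285962, -0.06469925,  1.46094495,  0.02161104,
        1.34988656, -0.08847899]), 'joint_velocities': array([-7.00029163e-04,  1.58863965e-03, -8.23392562e-05,  9.44584615e-04,
       -1.91430680e-03,  4.98275377e-04,  2.61189067e-04]), 'tau': array([-3.36164030e-04, -6.25422406e+01,  4.88517154e-02, -3.91621435e+01,
        1.61111739e-02,  9.58986551e-03, -8.45286934e-06]), 'position': array([0.16408275, 0.60263507, 0.19192188]), 'ee_rot': array([ 1.32493275e-01,  9.91183656e-01, -6.99119097e-04, -5.50868686e-05]), 'ft_force': array([ 0.02008497, -0.18813119, -0.17122486]), 'torque': array([-0.03158994, -0.03358838,  0.03141296]), 'grip_width': 0.9976809854664442}
scene {'fovy': 45.15049135414965, 'cx': 322.59629218580557, 'cy': 197.10375973107816, 'R': array([[-0.84236385,  0.53857339, -0.01902245],
       [ 0.34262793,  0.50797918, -0.79029315],
       [-0.41596785, -0.672232  , -0.61243358]]), 't': array([ 0.45361149, -0.14488294,  1.52981887])}
top {'fovy': 49.9370294238978, 'cx': 317.95817618001917, 'cy': 206.4443926054145, 'R': array([[-0.01415813, -0.99988697,  0.00505908],
       [-0.99820145,  0.01383914, -0.05832962],
       [ 0.05825302, -0.00587582, -0.99828456]]), 't': array([0.02007998, 0.55082645, 1.30992417])}
{'fovy': 62.298349809929704, 'cx': 318.6281650633465, 'cy': 198.6093171831703, 'R': array([[ 2.62126757e-01,  9.65033319e-01, -5.06873950e-04],
       [ 9.21663727e-01, -2.50190752e-01,  2.96547739e-01],
       [ 2.86051634e-01, -7.82002645e-02, -9.55017896e-01]]), 't': array([-0.62421953, -0.03921088,  0.37910914])}
```

View pics/top0.png

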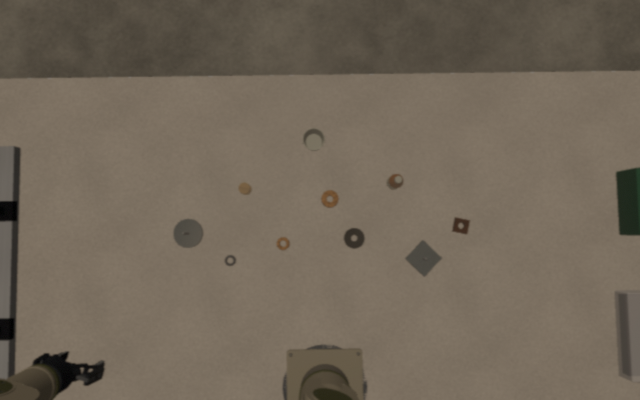

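View pics/scene0.png

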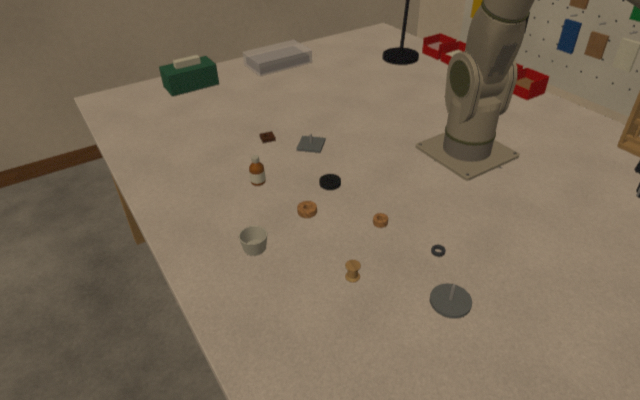

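```bash
cat > h.py <<'E'
import numpy as np, cv2
from workcell import monitor, eyes
def foc(c): return 200/np.tan(np.radians(c["fovy"])/2)
def ray(c,uv):
    uv=np.atleast_2d(uv).astype(float)
    d=np.c_[(uv[:,0]-c["cx"])/foc(c),(uv[:,1]-c["cy"])/foc(c),np.ones(len(uv))]
    return -c["R"].T@c["t"], d@c["R"]
def plane(c,uv,z):
    o,d=ray(c,uv); return o+d*((z-o[2])/d[:,2])[:,None]
def pix(c,X):
    q=np.atleast_2d(X)@c["R"].T+c["t"]; return q[:,:2]/q[:,2:]*foc(c)+[c["cx"],c["cy"]]
def cross(c1,u1,c2,u2):
    "nearest point of two rays, and their gap"
    o1,d1=ray(c1,u1);o2,d2=ray(c2,u2);d1=d1[0];d2=d2[0]
    s=np.linalg.lstsq(np.c_[d1,-d2],o2-o1,rcond=None)[0]
    a=o1+s[0]*d1;b=o2+s[1]*d2
    return (a+b)/2,np.linalg.norm(a-b)
def diffmask(p,th=22):
    q=cv2.GaussianBlur(p,(3,3),0).astype(int)
    bg=cv2.medianBlur(p,151).astype(int)
    return (np.abs(q-bg).sum(2)>th*2).astype(np.uint8)
def blob(m,uv):
    n,l,st,ce=cv2.connectedComponentsWithStats(m)
    ys,xs=np.nonzero(l); i=np.argmin((xs-uv[0])**2+(ys-uv[1])**2); k=l[ys[i],xs[i]]
    cn=max(cv2.findContours((l==k).astype(np.uint8),cv2.RETR_EXTERNAL,cv2.CHAIN_APPROX_NONE)[0],key=cv2.contourArea)
    return cn[:,0,:]
def tool(X):
    "world point -> shift in tool axes, mm, from measured TCP"
    from scipy.spatial.transform import Rotation as Rn
    o=monitor.get_obs(); return Rn.from_quat(o["ee_rot"]).inv().apply(np.asarray(X)-o["position"])*1e3
E
python3 - <<'E'
from h import *
T=dict(round_jig=((188,233),.012),spool=((245,188),.04),collar=((230,260),.012),narrow=((283,243),.02),wide=((330,199),.02),butt=((354,238),.016),square_jig=((423,258),.012),blank=((461,226),.014),bottle=((396,181),.05),cup=((314,140),.04))
S=dict(round_jig=(451,302),collar=(438,250),narrow=(381,220),wide=(307,209),butt=(330,182),square_jig=(311,145),blank=(267,137))
pt=cv2.imread("pics/top0.png");ps=cv2.imread("pics/scene0.png")
ct=eyes.camera_params("top");cs=eyes.camera_params("scene")
mt=diffmask(pt);ms=diffmask(ps)
for k,(uv,z) in T.items():
    b=blob(mt,uv); (c,wh,a)=cv2.minAreaRect(b); X=plane(ct,c,z)[0]
    s="" 
    if k in S:
        c2=cv2.minAreaRect(blob(ms,S[k]))[0]; s=np.round(cross(ct,c,cs,c2)[0],3)
    print(k,np.round(c,1),np.round(wh,1),round(a,1),X.round(3),s,"range",np.hypot(*X[:2]).round(3))
E
```

```text
round_jig [188. 233.] [28. 30.] 90.0 [0.475 0.414 0.012] [0.474 0.417 0.005] range 0.63
spool [244.8 188.8] [12.   9.9] 45.0 [0.607 0.234 0.04 ]  range 0.65
collar [229.5 260. ] [10. 11.] 90.0 [0.39  0.286 0.012] [0.39  0.288 0.006] range 0.484
narrow [283. 243.] [12. 12.] 90.0 [0.44  0.121 0.02 ] [0.439 0.122 0.008] range 0.457
wide [329.5 198.5] [17. 17.] 45.0 [ 0.575 -0.024  0.02 ] [ 0.575 -0.023  0.01 ] range 0.575
butt [353.5 237.5] [21. 21.] 90.0 [ 0.454 -0.096  0.016] [ 0.453 -0.096  0.009] range 0.464
square_jig [423.1 257.9] [27.7 27.4] 43.0 [ 0.388 -0.309  0.012] [ 0.387 -0.31   0.008] range 0.496
blank [460.6 225.4] [17.1 15.9] 11.3 [ 0.486 -0.427  0.014] [ 0.485 -0.429  0.008] range 0.647
bottle [394.4 181.3] [14.3 16.5] 63.4 [ 0.622 -0.219  0.05 ]  range 0.66
cup [312.5 135.4] [14.5 20.9] 80.5 [0.768 0.026 0.04 ]  range 0.768
```

Call:
{"fn": "send_rows", "kwargs": {"offset": [[-30,-8,0],[-66,-18,0],[-102,-28,0],[-138,-39,0],[-175,-50,0]], "roll": [0,0,0,0,0], "jaw": 1}}

```text
clock: 0.52
position: [0.3209, 0.5076, 0.1924]
ee_rot: [0.132, 0.991, -0.0, -0.0]
ft_force: [0.2, 0.4, -1.0]
grip_width: 0.999
```

Call:
{"fn": "send_rows", "kwargs": {"offset": [[-37,-10,0],[-74,-21,0],[-111,-32,0],[-146,-42,0],[-175,-50,0]], "roll": [0,0,0,0,0]}}

```text
clock: 0.93
position: [0.4779, 0.4121, 0.1924]
ee_rot: [0.134, 0.991, -0.0, 0.0]
ft_force: [0.8, 0.1, 0.7]
grip_width: 0.998
```

Call:
{"fn": "send_rows", "kwargs": {"offset": [[0,0,0],[0,0,0],[0,0,0],[0,0,0],[0,0,0]], "roll": [0,0,0,0,0]}}

```text
clock: 1.35
position: [0.4744, 0.4158, 0.1927]
ee_rot: [0.131, 0.991, 0.0, -0.0]
ft_force: [-0.4, 0.2, 0.3]
grip_width: 1.0
```

```bash
python3 - <<'E'
from h import *
o=monitor.get_obs(); c=eyes.camera_params("wrist"); p,d=eyes.camera("wrist"); cv2.imwrite("pics/w1.png",p)
np.savez("pics/w1.npz",**c)
print(o["clock"],o["position"],o["ee_rot"],pix(c,[o["position"],[.475,.414,.012]]),tool([.475,.414,.19]))
E
```

```text
1.35 [0.47435005 0.41576295 0.19268135] [ 1.31397176e-01  9.91329761e-01  1.46168878e-04 -2.57470041e-04] [[319.14583912 229.3799156 ]
 [317.37308406 167.84628567]] [-0.85839086 -1.40184461  2.70663128]
```

View pics/w1.png

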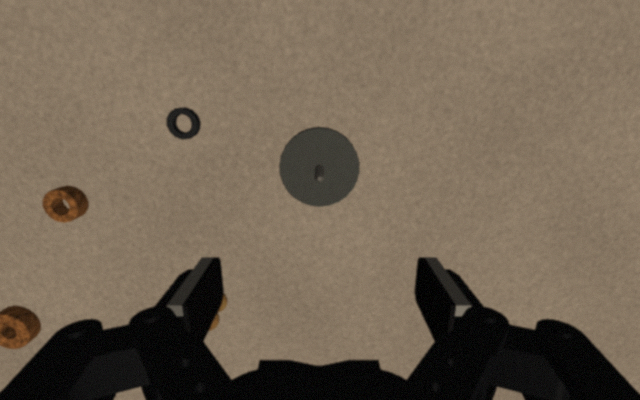

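```bash
cat >> h.py <<'E'
def look(name,seeds,save=True):
    "seeds: {k:(world xyz of top centre)}; ellipse centre of each outline, cast on its top plane; stores for two-view"
    if save:
        c=eyes.camera_params("wrist"); p,_=eyes.camera("wrist"); cv2.imwrite(f"pics/{name}.png",p); np.savez(f"pics/{name}.npz",**c)
    c=np.load(f"pics/{name}.npz"); p=cv2.imread(f"pics/{name}.png"); m=diffmask(p); out={}
    for k,X in seeds.items():
        b=blob(m,pix(c,X)[0]); 
        e=cv2.fitEllipse(b); r=cv2.minAreaRect(b); out[k]=e[0]
        w=(plane(c,b,X[2]))[:,:2].astype(np.float32); cc,rr=cv2.minEnclosingCircle(w)
        q=cv2.minAreaRect(w*1000)
        print(k,"px",np.round(e[0],1),"on plane",plane(c,e[0],X[2])[0].round(4),"encl",np.round(cc,4),"R",round(rr,4),"rect",np.round(q[1],1),round(q[2],1))
    return c,out
E
python3 - <<'E'
from h import *
look("w1",dict(jig=(.475,.414,.012),collar=(.39,.287,.012),narrow=(.44,.121,.02)),False)
E
```

```text
jig px [318.9 166.3] on plane [0.4737 0.4161 0.012 ] encl [0.4753 0.4159] R 0.0461 rect [89.6 90.5] 74.9
collar px [183.1 122.8] on plane [0.3903 0.2882 0.012 ] encl [0.3903 0.2883] R 0.0192 rect [38.  34.5] 74.9
narrow px [ 65.2 203.2] on plane [0.4387 0.1302 0.02  ] encl [0.4403 0.1301] R 0.0279 rect [40.2 55.4] 10.5
```

Call:
{"fn": "send_rows", "kwargs": {"offset": [[-6,-27,0],[-14,-62,0],[-22,-97,0],[-30,-132,0],[-38,-167,0]], "roll": [0,0,0,0,0]}}

```text
clock: 1.82
position: [0.4677, 0.2425, 0.1928]
ee_rot: [0.132, 0.991, 0.0, 0.0]
ft_force: [0.4, -0.4, 1.3]
grip_width: 1.002
```

Call:
{"fn": "send_rows", "kwargs": {"offset": [[-8,-35,0],[-16,-70,0],[-24,-105,0],[-32,-140,0],[-40,-175,0]], "roll": [0,0,0,0,0]}}

```text
clock: 2.23
position: [0.4605, 0.0631, 0.1929]
ee_rot: [0.132, 0.991, 0.0, 0.0]
ft_force: [1.0, -0.1, -0.1]
grip_width: 1.001
```

Call:
{"fn": "send_rows", "kwargs": {"offset": [[-8,-38,0],[-17,-76,0],[-26,-112,0],[-34,-144,0],[-36,-157,0]], "roll": [0,0,0,0,0]}}

```text
clock: 2.65
position: [0.454, -0.101, 0.1932]
ee_rot: [0.135, 0.991, -0.0, 0.001]
ft_force: [-0.4, -1.0, -0.4]
grip_width: 0.997
```

```bash
python3 - <<'E'
from h import *
o=monitor.get_obs(); print(o["clock"],o["position"])
look("w2",dict(butt=(.454,-.096,.016),wide=(.575,-.024,.02)))
E
```

```text
2.65 [ 0.45401666 -0.10103366  0.19316793]
butt px [321.4 164.5] on plane [ 0.4518 -0.0975  0.016 ] encl [ 0.4527 -0.0977] R 0.0336 rect [66. 65.] 7.5
wide px [428.2 307.1] on plane [ 0.6611 -0.0163  0.02  ] encl [ 0.6656 -0.0012] R 0.1285 rect [238.7 187.7] 34.8
```

View pics/w2.png

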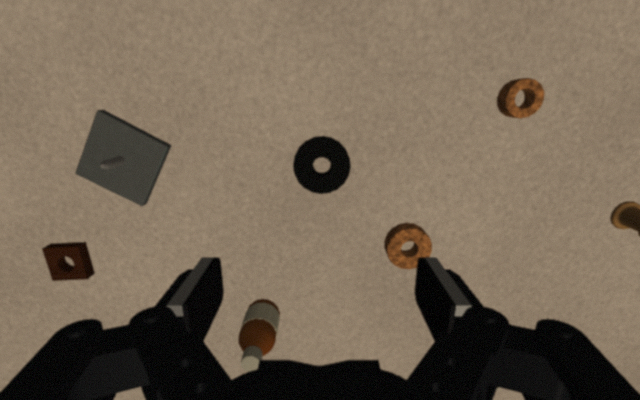

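Call:
{"fn": "send_rows", "kwargs": {"offset": [[2,0,38],[2,0,76],[2,0,114],[2,0,145],[2,0,165]], "roll": [0,0,0,0,0]}}

```text
clock: 3.12
position: [0.451, -0.095, 0.0248]
ee_rot: [0.132, 0.991, -0.0, -0.001]
ft_force: [-0.3, 0.3, -0.0]
grip_width: 0.999
```

Call:
{"fn": "send_rows", "kwargs": {"offset": [[0,0,10],[0,0,20],[0,0,29],[0,0,29],[0,0,29]], "roll": [0,0,0,0,0]}}

```text
clock: 3.53
position: [0.453, -0.0961, -0.0008]
ee_rot: [0.132, 0.991, 0.0, 0.0]
ft_force: [0.5, 0.6, 0.1]
grip_width: 1.002
```

Call:
{"fn": "send_rows", "kwargs": {"offset": [[0,0,0],[0,0,0],[0,0,0],[0,0,0],[0,0,0]], "roll": [0,0,0,0,0], "jaw": 0, "newtons": 40}}

```text
clock: 3.95
position: [0.4528, -0.0962, -0.001]
ee_rot: [0.133, 0.991, 0.0, 0.0]
ft_force: [0.2, -0.3, -0.2]
grip_width: 0.298
```

Call:
{"fn": "send_rows", "kwargs": {"offset": [[0,0,0],[0,0,0],[0,0,0],[0,0,0],[0,0,0]], "roll": [0,0,0,0,0]}}

```text
clock: 4.37
position: [0.4526, -0.0962, -0.0013]
ee_rot: [0.132, 0.991, 0.0, -0.0]
ft_force: [-0.7, -0.5, -0.3]
grip_width: -0.001
```

```bash
python3 - <<'E'
from h import *
p,d=eyes.camera("wrist"); cv2.imwrite("pics/w3.png",p)
E
```

```text
(no output)
```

View pics/w3.png

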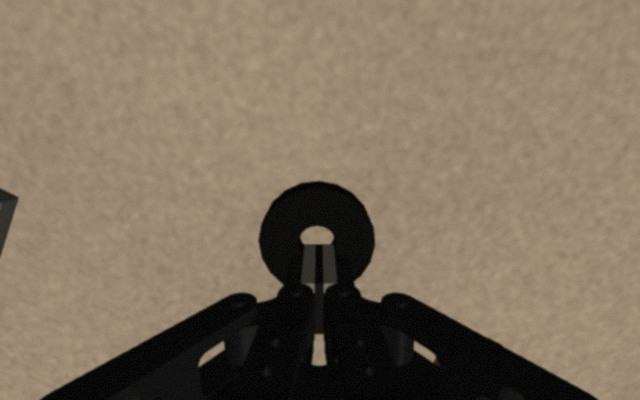

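```bash
python3 - <<'E'
from h import *
c=eyes.camera_params("wrist");p,d=eyes.camera("wrist")
o,dr=ray(c,[(u,v) for u in (309,330) for v in (242,246,250,256,264,275,285)]+[(317,190),(317,215),(280,240),(317,232)])
uv=[(u,v) for u in (309,330) for v in (242,246,250,256,264,275,285)]+[(317,190),(317,215),(280,240),(317,232)]
for (u,v),r in zip(uv,dr): print(u,v,(o+r*d[v,u]).round(4))
print(monitor.get_obs()["position"])
E
```

```text
309 242 [ 4.584e-01 -1.041e-01 -4.000e-04]
309 246 [ 0.4407 -0.0978  0.0446]
309 250 [ 0.4416 -0.098   0.0468]
309 256 [ 0.4411 -0.0977  0.0537]
309 264 [ 0.4415 -0.0976  0.0599]
309 275 [ 0.4409 -0.0972  0.0697]
309 285 [ 0.4422 -0.0974  0.0746]
330 242 [ 4.617e-01 -9.200e-02 -2.000e-04]
330 246 [ 0.4439 -0.0889  0.0432]
330 250 [ 0.4434 -0.0889  0.0481]
330 256 [ 0.4433 -0.0891  0.054 ]
330 264 [ 0.4432 -0.0893  0.0609]
330 275 [ 0.4429 -0.0896  0.0698]
330 285 [ 0.442  -0.0896  0.0782]
317 190 [ 0.4245 -0.0898  0.0151]
317 215 [ 0.4375 -0.0933  0.016 ]
280 240 [ 0.4458 -0.1163  0.0166]
317 232 [ 4.534e-01 -9.780e-02 -1.000e-04]
[ 0.45258655 -0.09623236 -0.0013348 ]
```

Call:
{"fn": "send_rows", "kwargs": {"offset": [[0,0,0],[0,0,0],[0,0,0],[0,0,0],[0,0,0]], "roll": [0,0,0,0,0], "jaw": 1}}

```text
clock: 4.88
position: [0.4526, -0.0962, -0.0013]
ee_rot: [0.132, 0.991, 0.0, 0.0]
ft_force: [0.0, -0.5, -0.6]
grip_width: 0.706
```

Call:
{"fn": "send_rows", "kwargs": {"offset": [[0,0,0],[0,0,0],[0,0,0],[0,0,0],[0,0,0]], "roll": [0,0,0,0,0]}}

```text
clock: 5.3
position: [0.4526, -0.0962, -0.0013]
ee_rot: [0.132, 0.991, 0.0, -0.0]
ft_force: [0.8, 0.5, 0.3]
grip_width: 1.001
```

```bash
python3 - <<'E'
from h import *
ob=monitor.get_obs();c=eyes.camera_params("wrist");p,d=eyes.camera("wrist"); cv2.imwrite("pics/w4.png",p)
print(ob["clock"],ob["position"],ob["grip_width"])
from scipy.spatial.transform import Rotation as Rn
T=Rn.from_quat(ob["ee_rot"])
uv=[(210,260),(217,262),(217,275),(217,290),(425,262),(425,280),(440,290),(460,330),(320,362),(320,370),(320,385),(320,395),(280,365),(250,390),(180,300),(180,310)]
o,dr=ray(c,uv)
for (u,v),r in zip(uv,dr): print(u,v,(T.inv().apply(o+r*d[v,u]-ob["position"])*1e3).round(1))
E
```

```text
5.3 [ 0.45257406 -0.09619147 -0.00133973] 1.0007296514783532
210 260 [ 10.6 -45.2 -58.4]
217 262 [  8.4 -43.2 -56. ]
217 275 [  3.4 -43.1 -58.1]
217 290 [ -2.6 -43.1 -60. ]
425 262 [ 10.6  43.  -60.2]
425 280 [  4.5  42.5 -63.9]
440 290 [  9.5  42.7 -78.9]
460 330 [  12.4   39.4 -103.5]
320 362 [-95.7   0.6  -1.3]
320 370 [ 1.120e+01 -1.000e-01 -1.165e+02]
320 385 [ 1.100e+01 -1.000e-01 -1.206e+02]
320 395 [ 1.030e+01 -1.000e-01 -1.227e+02]
280 365 [   9.9  -10.2 -113.5]
250 390 [  10.5  -16.3 -121.6]
180 300 [ 10.2 -46.7 -85.8]
180 310 [  8.9 -45.4 -89.5]
```

Call:
{"fn": "send_rows", "kwargs": {"offset": [[0,0,10],[0,0,20],[0,0,30],[0,0,38],[0,0,45]], "roll": [0,0,0,0,0]}}

```text
clock: 5.77
position: [0.4518, -0.0963, -0.0478]
ee_rot: [0.133, 0.991, -0.0, -0.001]
ft_force: [0.2, 0.4, -0.2]
grip_width: 1.001
```

Call:
{"fn": "send_rows", "kwargs": {"offset": [[0,0,0],[0,0,0],[0,0,0],[0,0,0],[0,0,0]], "roll": [0,0,0,0,0], "jaw": 0.6}}

```text
clock: 6.18
position: [0.4545, -0.0972, -0.0444]
ee_rot: [0.133, 0.991, 0.0, 0.002]
ft_force: [-4.6, -1.6, 23.9]
grip_width: 0.747
```

Call:
{"fn": "send_rows", "kwargs": {"offset": [[0,0,0],[0,0,0],[0,0,0],[0,0,0],[0,0,0]], "roll": [0,0,0,0,0]}}

```text
clock: 6.6
position: [0.4545, -0.0972, -0.0444]
ee_rot: [0.133, 0.991, 0.0, 0.002]
ft_force: [-4.7, -1.5, 23.8]
grip_width: 0.741
```

Call:
{"fn": "send_rows", "kwargs": {"offset": [[0,0,-10],[0,0,-35],[0,0,-70],[0,0,-105],[0,0,-125]], "roll": [0,0,0,0,0]}}

```text
clock: 7.02
position: [0.4537, -0.0968, 0.0823]
ee_rot: [0.133, 0.991, 0.0, 0.002]
ft_force: [1.4, -0.7, 0.8]
grip_width: 0.743
```

Call:
{"fn": "send_rows", "kwargs": {"offset": [[0,0,0],[0,0,0],[0,0,0],[0,0,0],[0,0,0]], "roll": [0,0,0,0,0]}}

```text
clock: 7.43
position: [0.4517, -0.0962, 0.0776]
ee_rot: [0.133, 0.991, -0.0, -0.001]
ft_force: [-0.6, -0.8, -1.5]
grip_width: 0.743
```

```bash
cat >> h.py <<'E'
def shot(name):
    ob=monitor.get_obs(); c=eyes.camera_params("wrist"); p,d=eyes.camera("wrist"); cv2.imwrite(f"pics/{name}.png",p); np.savez(f"pics/{name}.npz",d=d,**c)
    print(ob["clock"],ob["position"].round(4),ob["ee_rot"].round(4),ob["grip_width"]); return p,d,c,ob
E
python3 - <<'E'
from h import *
p,d,c,ob=shot("w5")
E
```

```text
7.4333 [ 0.4517 -0.0962  0.0776] [ 1.325e-01  9.912e-01 -3.000e-04 -1.100e-03] 0.7425892829390162
```

View pics/w5.png

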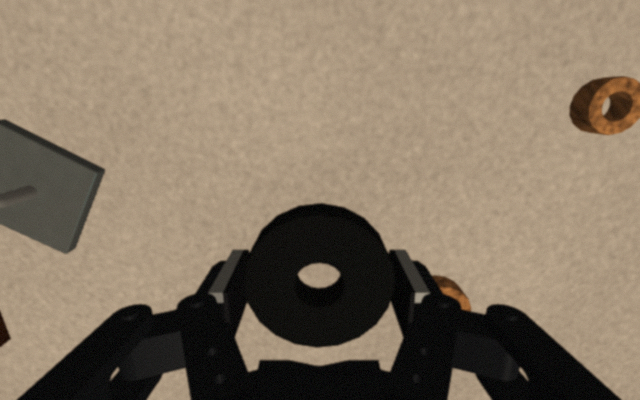

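```bash
cat >> h.py <<'E'
def toolpts(d,c,ob,ymax=14):
    "depth picture -> points in tool frame, mm"
    from scipy.spatial.transform import Rotation as Rn
    v,u=np.nonzero(d>0); o,r=ray(c,np.c_[u,v]); P=o+r*d[v,u][:,None]
    return Rn.from_quat(ob["ee_rot"]).inv().apply(P-ob["position"])*1e3
def held(d,c,ob,D):
    "part held: top height and centre x,y of its top face in tool frame, from points near the axis"
    P=toolpts(d,c,ob); Q=P[(np.abs(P[:,0])<45)&(np.abs(P[:,1])<D/2-3)&(P[:,2]<-35)&(P[:,2]>-75)]
    zt=np.percentile(Q[:,2],30); F=Q[np.abs(Q[:,2]-zt)<2.5]; S=F[np.abs(F[:,1])<6]
    print("top z",zt.round(1),"x",S[:,0].min().round(1),S[:,0].max().round(1),"mid",((S[:,0].min()+S[:,0].max())/2).round(1),"n",len(F),"tilt fit",np.linalg.lstsq(np.c_[F[:,:2],np.ones(len(F))],F[:,2],rcond=None)[0].round(3))
E
python3 - <<'E'
from h import *
z=np.load("pics/w5.npz"); ob=dict(position=np.array([.4517,-.0962,.0776]),ee_rot=np.array([.1325,.9912,-.0003,-.0011]))
held(z["d"],z,ob,64)
E
```

```text
top z -60.8 x -31.7 32.1 mid 0.2 n 14035 tilt fit [ 2.0000e-03 -1.0000e-03 -6.0543e+01]
```

Call:
{"fn": "send_rows", "kwargs": {"offset": [[6,26,0],[14,61,0],[22,97,0],[30,132,0],[38,167,0]], "roll": [0,0,0,0,0]}}

```text
clock: 7.9
position: [0.4593, 0.0764, 0.0782]
ee_rot: [0.133, 0.991, -0.0, -0.0]
ft_force: [0.2, -0.5, -1.0]
grip_width: 0.742
```

Call:
{"fn": "send_rows", "kwargs": {"offset": [[8,35,0],[16,70,0],[24,105,0],[32,140,0],[39,175,0]], "roll": [0,0,0,0,0]}}

```text
clock: 8.32
position: [0.4675, 0.2556, 0.0779]
ee_rot: [0.132, 0.991, -0.0, -0.001]
ft_force: [1.1, -0.2, 0.3]
grip_width: 0.739
```

Call:
{"fn": "send_rows", "kwargs": {"offset": [[8,36,0],[16,72,0],[24,108,0],[32,140,0],[36,158,0]], "roll": [0,0,0,0,0]}}

```text
clock: 8.73
position: [0.473, 0.4202, 0.0773]
ee_rot: [0.131, 0.991, 0.0, -0.001]
ft_force: [0.0, 0.3, -0.3]
grip_width: 0.739
```

Call:
{"fn": "send_rows", "kwargs": {"offset": [[0,0,0],[0,0,0],[0,0,0],[0,0,0],[0,0,0]], "roll": [0,0,0,0,0]}}

```text
clock: 9.15
position: [0.4754, 0.4147, 0.0787]
ee_rot: [0.133, 0.991, -0.0, 0.0]
ft_force: [-0.7, -0.1, -0.7]
grip_width: 0.74
```

```bash
python3 - <<'E'
from h import *
p,d,c,ob=shot("w6"); held(d,c,ob,64); print("to jig",tool([.4743,.416,0.0126-.0448]))
P=toolpts(d,c,ob); W=ob["position"][2]*1e3-P[:,2]  # height
F=P[(np.abs(W-12)<3)&(np.abs(P[:,0])<75)&(np.abs(P[:,1])<60)].astype(np.float32)
print(len(F),cv2.minEnclosingCircle(F[:,:2]), "bore pts", P[(np.abs(P[:,0])<11)&(np.abs(P[:,1])<9)&(W>20)&(W<65)].mean(0))
E
```

```text
9.15 [0.4754 0.4147 0.0787] [ 1.333e-01  9.911e-01 -2.000e-04  1.000e-04] 0.7396805552193555
top z -60.7 x -32.0 32.0 mid 0.0 n 14018 tilt fit [ 2.0000e-03 -0.0000e+00 -6.0491e+01]
to jig [  1.24434262   0.79450852 111.02426751]Traceback (most recent call last):
  File "<stdin>", line 5, in <module>
cv2.error: OpenCV(4.12.0) /io/opencv/modules/imgproc/src/shapedescr.cpp:201: error: (-215:Assertion failed) count >= 0 && (depth == CV_32F || depth == CV_32S) in function 'minEnclosingCircle'
```

View pics/w6.png

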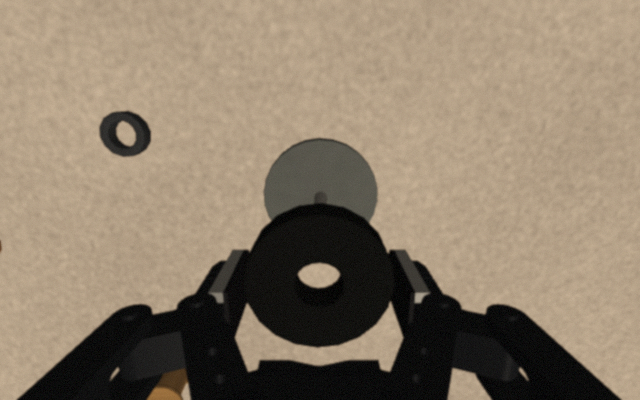

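```bash
python3 - <<'E'
from h import *
z=np.load("pics/w6.npz")
print(pix(z,[[.4743,.416,.012],[.4743,.416,.058],[.4743,.416,0]]), plane(z,[[320.5,193.5]],.012), plane(z,[[320.5,138],[264,190],[377,190]],.012))
E
```

```text
[[320.28648479 194.85701398]
 [320.65735516 215.09493108]
 [320.20956154 190.65941129]] [[0.47327652 0.41645106 0.012     ]] [[0.4318196  0.42771099 0.012     ]
 [0.45892778 0.37476081 0.012     ]
 [0.48214519 0.459637   0.012     ]]
```

Call:
{"fn": "send_rows", "kwargs": {"offset": [[1,1,10],[1,1,30],[1,1,50],[1,1,70],[1,1,85]], "roll": [0,0,0,0,0]}}

```text
clock: 9.62
position: [0.4734, 0.4163, -0.0086]
ee_rot: [0.133, 0.991, -0.001, -0.001]
ft_force: [-0.7, -0.6, -1.6]
grip_width: 0.743
```

Call:
{"fn": "send_rows", "kwargs": {"offset": [[0,0,10],[0,0,18],[0,0,25],[0,0,25],[0,0,25]], "roll": [0,0,0,0,0]}}

```text
clock: 10.03
position: [0.4746, 0.4174, -0.031]
ee_rot: [0.133, 0.991, 0.0, 0.0]
ft_force: [-0.3, -1.0, -0.9]
grip_width: 0.737
```

Call:
{"fn": "send_rows", "kwargs": {"offset": [[0,0,0],[0,0,0],[0,0,0],[0,0,0],[0,0,0]], "roll": [0,0,0,0,0], "jaw": 1}}

```text
clock: 10.45
position: [0.4743, 0.4172, -0.0311]
ee_rot: [0.133, 0.991, 0.0, 0.0]
ft_force: [-0.1, -1.1, -0.1]
grip_width: 1.004
```

Call:
{"fn": "send_rows", "kwargs": {"offset": [[0,0,-10],[0,0,-40],[0,0,-80],[0,0,-110],[0,0,-125]], "roll": [0,0,0,0,0]}}

```text
clock: 10.87
position: [0.4759, 0.4184, 0.0993]
ee_rot: [0.133, 0.991, 0.003, 0.002]
ft_force: [-0.2, 0.5, -0.5]
grip_width: 1.001
```

Call:
{"fn": "send_rows", "kwargs": {"offset": [[0,0,0],[0,0,0],[0,0,0],[0,0,0],[0,0,0]], "roll": [0,0,0,0,0]}}

```text
clock: 11.28
position: [0.4736, 0.4166, 0.0924]
ee_rot: [0.132, 0.991, -0.001, -0.001]
ft_force: [0.1, 0.8, 0.6]
grip_width: 0.997
```

```bash
python3 - <<'E'
from h import *
p,d,c,ob=shot("w7"); 
P=toolpts(d,c,ob); H=ob["position"][2]*1e3-P[:,2]
m=(np.abs(P[:,0])<50)&(np.abs(P[:,1])<50)&(H<70)
print(np.histogram(H[m],bins=np.arange(-4,66,4)))
F=P[m&(np.abs(H-28)<4)].astype(np.float32); print(H[m&(np.abs(H-28)<4)].mean(),cv2.minEnclosingCircle(F[:,:2].copy()), tool([.4745,.416,0]))
F=P[m&(H>50)&(H<62)]; print("pin",F.mean(0),len(F))
E
```

```text
11.2833 [0.4736 0.4166 0.0924] [ 1.325e-01  9.912e-01 -9.000e-04 -6.000e-04] 0.9966304743069645
(array([1670, 2672,   47, 1622, 2335,   89,   92, 1820, 2613,   21,   21,
         20,   22,   22,   86,   55,    0]), array([-4,  0,  4,  8, 12, 16, 20, 24, 28, 32, 36, 40, 44, 48, 52, 56, 60,
       64]))
28.109343571668315 ((-0.7004376649856567, 0.5510749816894531), 31.89409065246582) [-0.99292537 -0.2982142  92.61196425]
pin [-1.03582682 -0.43916427 37.35252239] 151
```

View pics/w7.png

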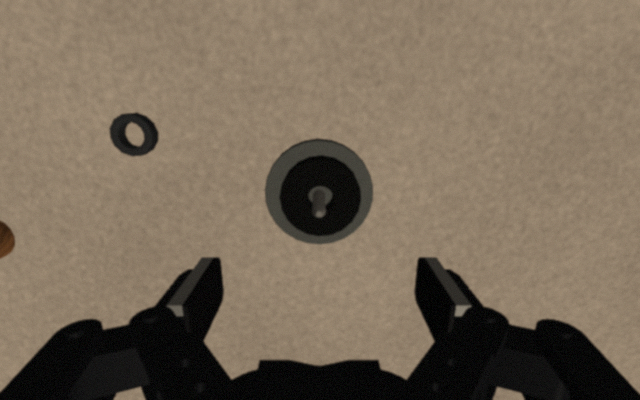

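Call:
{"fn": "send_rows", "kwargs": {"offset": [[-11,-20,0],[-26,-49,0],[-42,-78,0],[-57,-107,0],[-73,-137,0]], "roll": [0,0,0,0,0]}}

```text
clock: 11.75
position: [0.5084, 0.2643, 0.0932]
ee_rot: [0.132, 0.991, -0.0, -0.0]
ft_force: [1.7, 0.1, 0.8]
grip_width: 1.002
```

Call:
{"fn": "send_rows", "kwargs": {"offset": [[-15,-29,0],[-31,-58,0],[-46,-87,0],[-62,-116,0],[-77,-144,0]], "roll": [0,0,0,0,0]}}

```text
clock: 12.17
position: [0.5451, 0.1047, 0.0933]
ee_rot: [0.133, 0.991, -0.0, -0.0]
ft_force: [1.0, -0.1, -0.9]
grip_width: 0.998
```

Call:
{"fn": "send_rows", "kwargs": {"offset": [[-15,-29,0],[-30,-56,0],[-44,-83,0],[-56,-105,0],[-63,-118,0]], "roll": [0,0,0,0,0]}}

```text
clock: 12.58
position: [0.5749, -0.0277, 0.0934]
ee_rot: [0.134, 0.991, -0.001, -0.0]
ft_force: [-0.4, -0.2, -0.7]
grip_width: 1.001
```

Call:
{"fn": "send_rows", "kwargs": {"offset": [[0,0,0],[0,0,0],[0,0,0],[0,0,0],[0,0,0]], "roll": [0,0,0,0,0]}}

```text
clock: 13.0
position: [0.5748, -0.0225, 0.0936]
ee_rot: [0.132, 0.991, 0.0, -0.0]
ft_force: [0.9, -0.2, 0.7]
grip_width: 0.999
```

```bash
cat >> h.py <<'E'
def below(name,h,w=45,hmax=70,tol=4):
    "part lying under the tool: top face near height h mm; centre and size in tool axes"
    p,d,c,ob=shot(name); P=toolpts(d,c,ob); H=ob["position"][2]*1e3-P[:,2]
    m=(np.abs(P[:,0])<w)&(np.abs(P[:,1])<w)
    F=P[m&(np.abs(H-h)<tol)].astype(np.float32)[:,:2].copy()
    print("heights",np.histogram(H[m&(H<hmax)],bins=np.arange(-4,hmax,4))[0])
    print("top",np.median(H[m&(np.abs(H-h)<tol)]).round(1),"circle",cv2.minEnclosingCircle(F),"rect",cv2.minAreaRect(F)); return P,H,ob
E
python3 - <<'E'
from h import *
below("w8",20)
E
```

```text
13.0 [ 0.5748 -0.0225  0.0936] [ 1.316e-01  9.913e-01  2.000e-04 -2.000e-04] 0.9992658740848939
heights [2754 4691   80   82   94 1205 1664    0    0    0    0    0    0    0
    0    0    0    0]
top 20.2 circle ((-1.2534165382385254, -1.508565902709961), 26.88436508178711) rect ((-1.2358036041259766, -1.8850135803222656), (52.545204162597656, 53.21974182128906), 87.88030242919922)
```

Call:
{"fn": "send_rows", "kwargs": {"offset": [[-1,-1,30],[-1,-1,62],[-1,-1,90],[-1,-1,112],[-1,-1,125]], "roll": [0,0,0,0,0]}}

```text
clock: 13.47
position: [0.574, -0.0244, -0.0339]
ee_rot: [0.132, 0.991, -0.0, -0.002]
ft_force: [0.1, -0.2, -1.2]
grip_width: 0.998
```

Call:
{"fn": "send_rows", "kwargs": {"offset": [[0,0,5],[0,0,8],[0,0,8],[0,0,8],[0,0,8]], "roll": [0,0,0,0,0]}}

```text
clock: 13.88
position: [0.5766, -0.0249, -0.038]
ee_rot: [0.133, 0.991, 0.0, 0.001]
ft_force: [-0.0, 1.1, 0.9]
grip_width: 1.002
```

Call:
{"fn": "send_rows", "kwargs": {"offset": [[0,0,0],[0,0,0],[0,0,0],[0,0,0],[0,0,0]], "roll": [0,0,0,0,0], "jaw": 0.45, "newtons": 30}}

```text
clock: 14.3
position: [0.576, -0.025, -0.0385]
ee_rot: [0.133, 0.991, 0.0, 0.0]
ft_force: [-2.7, -0.2, 6.5]
grip_width: 0.626
```

Call:
{"fn": "send_rows", "kwargs": {"offset": [[0,0,0],[0,0,0],[0,0,0],[0,0,0],[0,0,0]], "roll": [0,0,0,0,0]}}

```text
clock: 14.72
position: [0.576, -0.025, -0.0385]
ee_rot: [0.133, 0.991, 0.0, 0.0]
ft_force: [-2.2, 0.4, 7.7]
grip_width: 0.622
```

Call:
{"fn": "send_rows", "kwargs": {"offset": [[0,0,-10],[0,0,-40],[0,0,-75],[0,0,-110],[0,0,-125]], "roll": [0,0,0,0,0]}}

```text
clock: 15.13
position: [0.5777, -0.0254, 0.091]
ee_rot: [0.133, 0.991, 0.001, 0.003]
ft_force: [0.1, 0.8, -0.3]
grip_width: 0.624
```

Call:
{"fn": "send_rows", "kwargs": {"offset": [[0,0,0],[0,0,0],[0,0,0],[0,0,0],[0,0,0]], "roll": [0,0,0,0,0]}}

```text
clock: 15.55
position: [0.5748, -0.0251, 0.0845]
ee_rot: [0.132, 0.991, -0.0, -0.001]
ft_force: [-0.3, 0.7, 0.1]
grip_width: 0.62
```

```bash
python3 - <<'E'
from h import *
p,d,c,ob=shot("w9"); held(d,c,ob,54); print(tool([.4745,.416,.094]))
E
```

```text
15.55 [ 0.5748 -0.0251  0.0845] [ 1.325e-01  9.912e-01 -3.000e-04 -1.000e-03] 0.6201110456767392
top z -58.7 x -26.6 27.4 mid 0.4 n 9214 tilt fit [ 2.0000e-03 -1.0000e-03 -5.8507e+01]
[212.81142278 399.22695204  -9.26664853]
```

Call:
{"fn": "send_rows", "kwargs": {"offset": [[11,20,0],[26,49,0],[42,78,0],[57,107,0],[73,137,0]], "roll": [0,0,0,0,0]}}

```text
clock: 16.02
position: [0.5404, 0.1273, 0.0852]
ee_rot: [0.133, 0.991, -0.0, -0.0]
ft_force: [1.7, -0.3, -0.7]
grip_width: 0.625
```

Call:
{"fn": "send_rows", "kwargs": {"offset": [[15,29,0],[31,58,0],[46,87,0],[62,116,0],[77,144,0]], "roll": [0,0,0,0,0]}}

```text
clock: 16.43
position: [0.5037, 0.287, 0.0851]
ee_rot: [0.132, 0.991, -0.0, -0.0]
ft_force: [0.9, -0.6, -0.9]
grip_width: 0.622
```

Call:
{"fn": "send_rows", "kwargs": {"offset": [[15,29,0],[30,56,0],[44,83,0],[56,105,0],[63,119,0]], "roll": [0,0,0,0,0]}}

```text
clock: 16.85
position: [0.4732, 0.4199, 0.0848]
ee_rot: [0.131, 0.991, -0.0, -0.001]
ft_force: [-0.0, 0.5, 0.0]
grip_width: 0.627
```

Call:
{"fn": "send_rows", "kwargs": {"offset": [[0,0,0],[0,0,0],[0,0,0],[0,0,0],[0,0,0]], "roll": [0,0,0,0,0]}}

```text
clock: 17.27
position: [0.476, 0.4154, 0.0858]
ee_rot: [0.134, 0.991, -0.0, 0.0]
ft_force: [0.2, 0.8, -1.2]
grip_width: 0.624
```

```bash
python3 - <<'E'
from h import *
p,d,c,ob=shot("w10"); held(d,c,ob,54); print(tool([.4745,.416,-.0101]))
E
```

```text
17.2667 [0.476  0.4154 0.0858] [ 1.336e-01  9.910e-01 -1.000e-04  2.000e-04] 0.6236288545944979
top z -58.7 x -26.1 27.4 mid 0.6 n 9226 tilt fit [ 3.0000e-03 -1.0000e-03 -5.8457e+01]
[ 1.39810617e+00 -7.61058997e-02  9.59675270e+01]
```

Call:
{"fn": "send_rows", "kwargs": {"offset": [[1,0,10],[1,0,30],[1,0,50],[1,0,65],[1,0,75]], "roll": [0,0,0,0,0]}}

```text
clock: 17.73
position: [0.4733, 0.416, 0.0082]
ee_rot: [0.133, 0.991, -0.001, -0.001]
ft_force: [0.6, 0.1, 0.0]
grip_width: 0.621
```

Call:
{"fn": "send_rows", "kwargs": {"offset": [[0,0,10],[0,0,17],[0,0,21],[0,0,21],[0,0,21]], "roll": [0,0,0,0,0]}}

```text
clock: 18.15
position: [0.4746, 0.4174, -0.0098]
ee_rot: [0.133, 0.991, 0.0, 0.0]
ft_force: [-0.0, 0.5, 0.1]
grip_width: 0.618
```

Call:
{"fn": "send_rows", "kwargs": {"offset": [[0,0,0],[0,0,0],[0,0,0],[0,0,0],[0,0,0]], "roll": [0,0,0,0,0], "jaw": 1}}

```text
clock: 18.57
position: [0.4742, 0.4172, -0.0102]
ee_rot: [0.133, 0.991, 0.0, 0.0]
ft_force: [-0.3, -0.6, 0.7]
grip_width: 0.998
```

Call:
{"fn": "send_rows", "kwargs": {"offset": [[0,0,-10],[0,0,-40],[0,0,-75],[0,0,-95],[0,0,-105]], "roll": [0,0,0,0,0]}}

```text
clock: 18.98
position: [0.4757, 0.4183, 0.0992]
ee_rot: [0.133, 0.991, 0.002, 0.002]
ft_force: [0.6, -0.5, 0.1]
grip_width: 0.998
```

Call:
{"fn": "send_rows", "kwargs": {"offset": [[0,0,0],[0,0,0],[0,0,0],[0,0,0],[0,0,0]], "roll": [0,0,0,0,0]}}

```text
clock: 19.4
position: [0.4736, 0.4166, 0.0932]
ee_rot: [0.132, 0.991, -0.001, -0.001]
ft_force: [-0.0, 0.3, 0.1]
grip_width: 0.996
```

```bash
python3 - <<'E'
from h import *
P,H,ob=below("w11",48); F=P[(np.abs(P[:,:2]).max(1)<12)&(H>53)&(H<62)]; print("pin",F.mean(0)); print(tool([.4745,.416,0]),tool([.39,.288,0]))
E
```

```text
19.4 [0.4736 0.4166 0.0932] [ 1.325e-01  9.912e-01 -9.000e-04 -7.000e-04] 0.9962098806523584
heights [ 817 1310   39 1391 2168   67   72  546  436  110  108  127 1561 2040
   78   60    0    0]
top 48.1 circle ((-0.1682746410369873, 0.6045600175857544), 26.976858139038086) rect ((-0.39031028747558594, 0.7742786407470703), (53.481014251708984, 52.506622314453125), 2.0182652473449707)
pin [-1.39681916 -0.49896971 37.44249404]
[-0.98777508 -0.27050558 93.49589643] [  46.91312061 -145.97456386   93.78154319]
```

Call:
{"fn": "send_rows", "kwargs": {"offset": [[8,-25,0],[19,-60,0],[31,-96,0],[41,-128,0],[47,-146,0]], "roll": [0,0,0,0,0]}}

```text
clock: 19.87
position: [0.3887, 0.2854, 0.0939]
ee_rot: [0.133, 0.991, -0.001, -0.001]
ft_force: [0.2, -0.4, 0.3]
grip_width: 0.997
```

Call:
{"fn": "send_rows", "kwargs": {"offset": [[0,0,0],[0,0,0],[0,0,0],[0,0,0],[0,0,0]], "roll": [0,0,0,0,0]}}

```text
clock: 20.28
position: [0.3908, 0.2892, 0.0945]
ee_rot: [0.132, 0.991, -0.0, 0.0]
ft_force: [-0.3, 0.0, -0.4]
grip_width: 1.006
```

```bash
python3 - <<'E'
from h import *
below("w12",12)
E
```

```text
20.2833 [0.3908 0.2892 0.0945] [ 1.322e-01  9.912e-01 -1.000e-04  0.000e+00] 1.0063785304706083
heights [3611 5987   70  442  391    0    0    0    0    0    0    0    0    0
    0    0    0    0]
top 11.9 circle ((0.009055076166987419, -3.4027862548828125), 16.841367721557617) rect ((0.10653483867645264, -3.3774890899658203), (32.94611740112305, 33.19550323486328), 41.51636505126953)
```

Call:
{"fn": "send_rows", "kwargs": {"offset": [[0,-3,30],[0,-3,62],[0,-3,90],[0,-3,112],[0,-3,125]], "roll": [0,0,0,0,0]}}

```text
clock: 20.75
position: [0.3886, 0.2849, -0.033]
ee_rot: [0.132, 0.991, -0.001, -0.001]
ft_force: [-0.6, -0.7, 0.2]
grip_width: 0.998
```

Call:
{"fn": "send_rows", "kwargs": {"offset": [[0,0,5],[0,0,9],[0,0,9],[0,0,9],[0,0,9]], "roll": [0,0,0,0,0]}}

```text
clock: 21.17
position: [0.3903, 0.2863, -0.0384]
ee_rot: [0.132, 0.991, 0.001, 0.0]
ft_force: [0.0, 0.1, 0.1]
grip_width: 1.001
```

Call:
{"fn": "send_rows", "kwargs": {"offset": [[0,0,0],[0,0,0],[0,0,0],[0,0,0],[0,0,0]], "roll": [0,0,0,0,0], "jaw": 0.25, "newtons": 30}}

```text
clock: 21.58
position: [0.3898, 0.2858, -0.0389]
ee_rot: [0.133, 0.991, 0.0, 0.0]
ft_force: [-0.8, -0.9, 2.0]
grip_width: 0.368
```

Call:
{"fn": "send_rows", "kwargs": {"offset": [[0,0,0],[0,0,0],[0,0,0],[0,0,0],[0,0,0]], "roll": [0,0,0,0,0]}}

```text
clock: 22.0
position: [0.3899, 0.2859, -0.0389]
ee_rot: [0.133, 0.991, 0.0, 0.0]
ft_force: [-0.7, -0.7, 6.4]
grip_width: 0.368
```

Call:
{"fn": "send_rows", "kwargs": {"offset": [[0,0,-10],[0,0,-40],[0,0,-75],[0,0,-110],[0,0,-125]], "roll": [0,0,0,0,0]}}

```text
clock: 22.42
position: [0.3912, 0.2868, 0.0906]
ee_rot: [0.133, 0.991, 0.002, 0.002]
ft_force: [1.4, 0.1, -0.5]
grip_width: 0.369
```

Call:
{"fn": "send_rows", "kwargs": {"offset": [[0,0,0],[0,0,0],[0,0,0],[0,0,0],[0,0,0]], "roll": [0,0,0,0,0]}}

```text
clock: 22.83
position: [0.3891, 0.2851, 0.0846]
ee_rot: [0.133, 0.991, -0.001, -0.001]
ft_force: [-1.3, 0.1, -0.7]
grip_width: 0.371
```

```bash
python3 - <<'E'
from h import *
p,d,c,ob=shot("w13"); held(d,c,ob,34); print(tool([.4745,.416,.094]))
E
```

```text
22.8333 [0.3891 0.2851 0.0846] [ 1.325e-01  9.912e-01 -9.000e-04 -6.000e-04] 0.37129934043770113
top z -51.1 x -16.9 17.0 mid 0.0 n 2391 tilt fit [ 5.0000e-03 -2.0000e-03 -5.0824e+01]
[-47.91879045 148.58155467  -9.53198995]
```

View pics/w13.png

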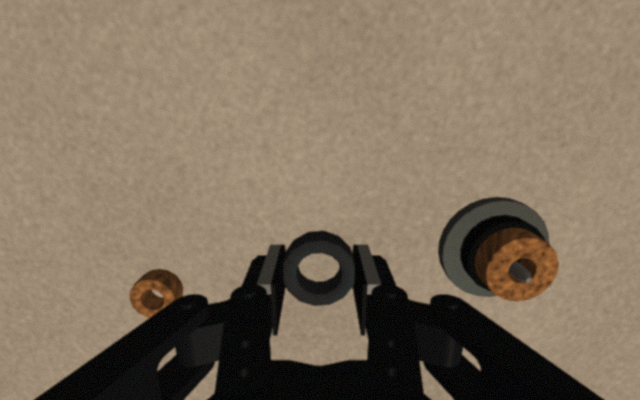

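Call:
{"fn": "send_rows", "kwargs": {"offset": [[-8,25,0],[-19,60,0],[-31,96,0],[-42,129,0],[-47,147,0]], "roll": [0,0,0,0,0]}}

```text
clock: 23.3
position: [0.4745, 0.4181, 0.0845]
ee_rot: [0.132, 0.991, -0.0, -0.0]
ft_force: [-0.6, -0.9, -0.2]
grip_width: 0.372
```

Call:
{"fn": "send_rows", "kwargs": {"offset": [[0,0,0],[0,0,0],[0,0,0],[0,0,0],[0,0,0]], "roll": [0,0,0,0,0]}}

```text
clock: 23.72
position: [0.4735, 0.4144, 0.0859]
ee_rot: [0.133, 0.991, -0.0, -0.0]
ft_force: [0.4, -0.4, -0.8]
grip_width: 0.371
```

```bash
python3 - <<'E'
from h import *
p,d,c,ob=shot("w14"); held(d,c,ob,34); print(tool([.4745,.416,.0095]))
E
```

```text
23.7167 [0.4735 0.4144 0.0859] [ 0.1329  0.9911 -0.     -0.    ] 0.37107036673222005
top z -51.0 x -16.8 16.8 mid 0.0 n 2399 tilt fit [ 3.0000e-03 -4.0000e-03 -5.0718e+01]
[-0.50222467  1.60243771 76.5122489 ]
```

Call:
{"fn": "send_rows", "kwargs": {"offset": [[0,1,10],[0,1,25],[0,1,40],[0,1,50],[0,1,58]], "roll": [0,0,0,0,0]}}

```text
clock: 24.18
position: [0.4734, 0.4156, 0.0262]
ee_rot: [0.132, 0.991, -0.001, -0.0]
ft_force: [0.2, -0.2, -0.1]
grip_width: 0.374
```

Call:
{"fn": "send_rows", "kwargs": {"offset": [[0,0,8],[0,0,14],[0,0,18],[0,0,18],[0,0,18]], "roll": [0,0,0,0,0]}}

```text
clock: 24.6
position: [0.4742, 0.4163, 0.0099]
ee_rot: [0.133, 0.991, 0.0, 0.0]
ft_force: [0.2, 0.3, -0.5]
grip_width: 0.372
```

Call:
{"fn": "send_rows", "kwargs": {"offset": [[0,0,0],[0,0,0],[0,0,0],[0,0,0],[0,0,0]], "roll": [0,0,0,0,0], "jaw": 1}}

```text
clock: 25.02
position: [0.474, 0.4162, 0.0098]
ee_rot: [0.132, 0.991, 0.0, 0.0]
ft_force: [-0.3, -1.2, 0.3]
grip_width: 0.998
```

Call:
{"fn": "send_rows", "kwargs": {"offset": [[0,0,0],[0,0,-10],[0,0,-40],[0,0,-75],[0,0,-90]], "roll": [0,0,0,0,0]}}

```text
clock: 25.43
position: [0.4755, 0.4173, 0.105]
ee_rot: [0.133, 0.991, 0.002, 0.002]
ft_force: [0.4, -0.0, 0.4]
grip_width: 0.999
```

Call:
{"fn": "send_rows", "kwargs": {"offset": [[0,0,0],[0,0,0],[0,0,0],[0,0,0],[0,0,0]], "roll": [0,0,0,0,0]}}

```text
clock: 25.85
position: [0.4734, 0.4157, 0.0986]
ee_rot: [0.133, 0.991, -0.001, -0.001]
ft_force: [0.4, -0.1, -0.4]
grip_width: 1.002
```

```bash
python3 - <<'E'
from h import *
P,H,ob=below("w15",60); below("w15b",48,tol=2.5); print(tool([.4745,.416,0]),tool([.486,-.427,0]),tool([.44,.124,0]))
E
```

```text
25.85 [0.4734 0.4157 0.0986] [ 1.325e-01  9.912e-01 -7.000e-04 -6.000e-04] 1.0018236947872008
heights [ 807 1241   37 1453 1956   46   73  463  430   84   97  116 1022 1297
  189  670  539    0]
top 59.9 circle ((-0.6740128993988037, 0.5400447249412537), 16.982818603515625) rect ((-0.26183414459228516, 0.4907875061035156), (32.915382385253906, 32.69115447998047), 39.71059036254883)
25.9 [0.4735 0.4157 0.0987] [ 1.325e-01  9.912e-01 -7.000e-04 -5.000e-04] 0.9998738478628969
heights [ 837 1217   37 1383 2022   63   63  474  429   72  104  108 1057 1262
  196  685  518    0]
top 48.1 circle ((-0.2776969075202942, 1.7333223819732666), 26.87640380859375) rect ((0.079498291015625, 1.8095855712890625), (52.33954620361328, 53.312870025634766), 49.061336517333984)
[-0.85925451  0.54312134 98.90289977] [-233.34553158 -809.84610076   99.73336919] [ -44.25573189 -290.26762825   99.22488901]
```

View pics/w15.png

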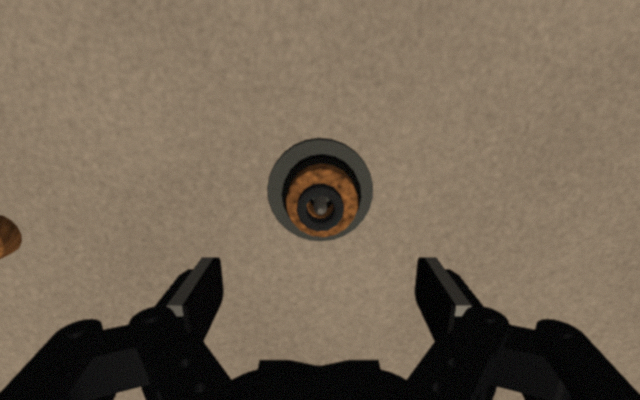

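Call:
{"fn": "send_rows", "kwargs": {"offset": [[-7,-26,0],[-17,-60,0],[-27,-94,0],[-37,-128,0],[-47,-162,0]], "roll": [0,0,0,0,0]}}

```text
clock: 26.37
position: [0.4764, 0.2457, 0.0994]
ee_rot: [0.132, 0.991, -0.0, -0.0]
ft_force: [0.4, -0.3, 0.4]
grip_width: 0.999
```

Call:
{"fn": "send_rows", "kwargs": {"offset": [[-10,-34,0],[-20,-68,0],[-30,-102,0],[-40,-137,0],[-49,-172,0]], "roll": [0,0,0,0,0]}}

```text
clock: 26.78
position: [0.4786, 0.0669, 0.0996]
ee_rot: [0.133, 0.991, 0.0, -0.0]
ft_force: [0.6, -0.2, 0.4]
grip_width: 1.001
```

Call:
{"fn": "send_rows", "kwargs": {"offset": [[-10,-34,0],[-20,-68,0],[-30,-102,0],[-40,-137,0],[-49,-172,0]], "roll": [0,0,0,0,0]}}

```text
clock: 27.2
position: [0.4807, -0.1119, 0.0997]
ee_rot: [0.132, 0.991, 0.0, 0.0]
ft_force: [1.2, 0.5, 0.6]
grip_width: 1.003
```

Call:
{"fn": "send_rows", "kwargs": {"offset": [[-10,-34,0],[-20,-68,0],[-30,-102,0],[-40,-137,0],[-49,-172,0]], "roll": [0,0,0,0,0]}}

```text
clock: 27.62
position: [0.4829, -0.2906, 0.0995]
ee_rot: [0.132, 0.991, 0.0, 0.0]
ft_force: [1.1, -0.2, -0.5]
grip_width: 1.0
```

Call:
{"fn": "send_rows", "kwargs": {"offset": [[-10,-34,0],[-20,-68,0],[-29,-98,0],[-35,-122,0],[-39,-132,0]], "roll": [0,0,0,0,0]}}

```text
clock: 28.03
position: [0.484, -0.4305, 0.0992]
ee_rot: [0.134, 0.991, -0.001, -0.001]
ft_force: [-0.8, -0.1, -0.2]
grip_width: 0.999
```

Call:
{"fn": "send_rows", "kwargs": {"offset": [[0,0,0],[0,0,0],[0,0,0],[0,0,0],[0,0,0]], "roll": [0,0,0,0,0]}}

```text
clock: 28.45
position: [0.4867, -0.4251, 0.0998]
ee_rot: [0.132, 0.991, 0.0, 0.0]
ft_force: [-0.1, 0.0, -0.4]
grip_width: 1.0
```

```bash
python3 - <<'E'
from h import *
P,H,ob=below("w16",14); j=monitor.get_obs()["joint_pos"].round(2); print(j)
from scipy.spatial.transform import Rotation as Rn
c=np.load("pics/w16.npz"); 
print(pix(c,[.388,-.309,.012]))
W=Rn.from_quat(ob["ee_rot"]).apply(P/1e3)+ob["position"]
m=(np.hypot(W[:,0]-.388,W[:,1]+.309)<.07)&(np.abs(H-12)<3); print(len(W[m]), cv2.minAreaRect((W[m][:,:2]*1e3).astype(np.float32)))
k=(np.hypot(W[:,0]-.388,W[:,1]+.309)<.03)&(H>34)&(H<48); print("pin",W[k].mean(0),k.sum())
E
```

```text
28.45 [ 0.4867 -0.4251  0.0998] [1.316e-01 9.913e-01 4.000e-04 2.000e-04] 0.9997525076994016
heights [2946 4824   74   92 2239   16    0    0    0    0    0    0    0    0
    0    0    0    0]
top 14.1 circle ((-1.3882408142089844, -5.465906143188477), 30.96914291381836) rect ((-1.2635269165039062, -5.2924346923828125), (44.04220199584961, 44.646575927734375), 87.43404388427734)
[ 0.15  0.51  0.68  1.55 -0.34  1.21  2.2 ]
[[436.88591532  23.98392241]]
8985 ((388.12640380859375, -311.34271240234375), (80.07684326171875, 80.28302764892578), 45.23954391479492)
pin [ 0.38844595 -0.31288649  0.04032239] 236
```

View pics/w16.png

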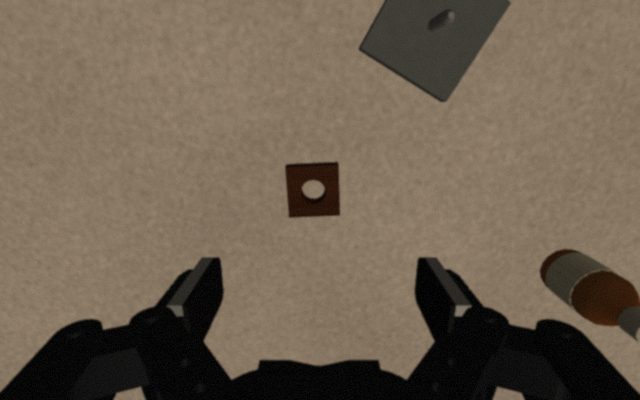

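Call:
{"fn": "send_rows", "kwargs": {"offset": [[-1,-5,30],[-1,-5,62],[-1,-5,92],[-1,-5,117],[-1,-5,130]], "roll": [0,0,0,0,0]}}

```text
clock: 28.92
position: [0.4846, -0.4297, -0.0335]
ee_rot: [0.132, 0.991, 0.001, -0.002]
ft_force: [-0.3, 0.7, -0.3]
grip_width: 1.001
```

Call:
{"fn": "send_rows", "kwargs": {"offset": [[0,0,5],[0,0,9],[0,0,9],[0,0,9],[0,0,9]], "roll": [0,0,0,0,0]}}

```text
clock: 29.33
position: [0.4864, -0.4323, -0.0379]
ee_rot: [0.132, 0.991, -0.0, 0.001]
ft_force: [0.5, -0.6, 0.1]
grip_width: 0.999
```

Call:
{"fn": "send_rows", "kwargs": {"offset": [[0,0,0],[0,0,0],[0,0,0],[0,0,0],[0,0,0]], "roll": [0,0,0,0,0], "jaw": 0.35, "newtons": 30}}

```text
clock: 29.75
position: [0.4859, -0.4319, -0.0389]
ee_rot: [0.132, 0.991, -0.0, 0.0]
ft_force: [-0.3, 0.6, 5.0]
grip_width: 0.505
```

Call:
{"fn": "send_rows", "kwargs": {"offset": [[0,0,0],[0,0,0],[0,0,0],[0,0,0],[0,0,0]], "roll": [0,0,0,0,0]}}

```text
clock: 30.17
position: [0.4859, -0.4319, -0.0389]
ee_rot: [0.133, 0.991, -0.0, 0.0]
ft_force: [-0.9, 0.9, 4.5]
grip_width: 0.508
```

Call:
{"fn": "send_rows", "kwargs": {"offset": [[0,0,-10],[0,0,-40],[0,0,-75],[0,0,-100],[0,0,-110]], "roll": [0,0,0,0,0]}}

```text
clock: 30.58
position: [0.4868, -0.4332, 0.0752]
ee_rot: [0.133, 0.991, -0.001, 0.002]
ft_force: [0.1, -0.2, -0.2]
grip_width: 0.506
```

Call:
{"fn": "send_rows", "kwargs": {"offset": [[0,0,0],[0,0,0],[0,0,0],[0,0,0],[0,0,0]], "roll": [0,0,0,0,0]}}

```text
clock: 31.0
position: [0.485, -0.4311, 0.0692]
ee_rot: [0.132, 0.991, 0.001, -0.001]
ft_force: [-0.0, 0.6, -0.2]
grip_width: 0.504
```

```bash
python3 - <<'E'
from h import *
p,d,c,ob=shot("w17"); held(d,c,ob,44); print(tool([.3882,-.3118,.07]))
E
```

```text
31.0 [ 0.485  -0.4311  0.0692] [ 1.325e-01  9.912e-01  5.000e-04 -1.000e-03] 0.5041943831885523
top z -53.2 x -22.6 22.6 mid -0.0 n 6570 tilt fit [ 2.0000e-03 -3.0000e-03 -5.2995e+01]
[124.9205039   89.82701317  -0.26552924]
```

Call:
{"fn": "send_rows", "kwargs": {"offset": [[20,14,0],[50,36,0],[80,58,0],[108,78,0],[124,89,0]], "roll": [0,0,0,0,0]}}

```text
clock: 31.47
position: [0.3869, -0.3104, 0.0695]
ee_rot: [0.132, 0.991, 0.001, -0.001]
ft_force: [-0.5, 0.9, 0.2]
grip_width: 0.505
```

Call:
{"fn": "send_rows", "kwargs": {"offset": [[0,0,0],[0,0,0],[0,0,0],[0,0,0],[0,0,0]], "roll": [0,0,0,0,0]}}

```text
clock: 31.88
position: [0.3896, -0.3141, 0.0706]
ee_rot: [0.133, 0.991, -0.0, -0.0]
ft_force: [0.5, 0.4, -0.4]
grip_width: 0.507
```

```bash
python3 - <<'E'
from h import *
from scipy.spatial.transform import Rotation as Rn
p,d,c,ob=shot("w18"); held(d,c,ob,44); print(tool([.3882,-.3118,-.0265]))
P=toolpts(d,c,ob); W=Rn.from_quat(ob["ee_rot"]).apply(P/1e3)+ob["position"]
m=(np.hypot(W[:,0]-.388,W[:,1]+.312)<.07)&(np.abs(W[:,2]-.012)<.003); r=cv2.minAreaRect((W[m][:,:2]*1e3).astype(np.float32)); print(r)
E
```

```text
31.8833 [ 0.3896 -0.3141  0.0706] [ 1.328e-01  9.911e-01 -4.000e-04 -2.000e-04] 0.5071172711660069
top z -53.3 x -22.5 22.3 mid -0.1 n 6582 tilt fit [ 3.0000e-03 -2.0000e-03 -5.3091e+01]
[ 1.76463321  1.84185255 97.01767267]
((387.8855285644531, -310.869384765625), (80.28170776367188, 79.71572875976562), 45.29502487182617)
```

View pics/w18.png

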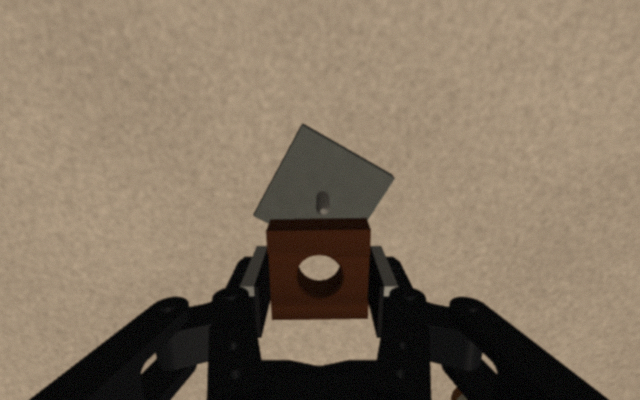

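Call:
{"fn": "send_rows", "kwargs": {"offset": [[2,2,10],[2,2,30],[2,2,50],[2,2,66],[2,2,76]], "roll": [0,0,0,0,0]}}

```text
clock: 32.35
position: [0.3867, -0.3102, -0.0077]
ee_rot: [0.133, 0.991, 0.0, -0.001]
ft_force: [-0.6, -0.8, 0.2]
grip_width: 0.511
```

Call:
{"fn": "send_rows", "kwargs": {"offset": [[0,0,10],[0,0,17],[0,0,20],[0,0,20],[0,0,20]], "roll": [0,0,0,0,0]}}

```text
clock: 32.77
position: [0.3882, -0.3111, -0.025]
ee_rot: [0.133, 0.991, -0.0, 0.0]
ft_force: [-0.1, -0.4, -0.0]
grip_width: 0.508
```

Call:
{"fn": "send_rows", "kwargs": {"offset": [[0,0,0],[0,0,0],[0,0,0],[0,0,0],[0,0,0]], "roll": [0,0,0,0,0], "jaw": 1}}

```text
clock: 33.18
position: [0.3881, -0.3108, -0.0251]
ee_rot: [0.132, 0.991, 0.0, 0.0]
ft_force: [-0.1, 0.6, -0.1]
grip_width: 0.998
```

Call:
{"fn": "send_rows", "kwargs": {"offset": [[0,0,0],[0,0,-10],[0,0,-45],[0,0,-85],[0,0,-115]], "roll": [0,0,0,0,0]}}

```text
clock: 33.6
position: [0.3877, -0.3116, 0.0926]
ee_rot: [0.133, 0.991, -0.0, 0.0]
ft_force: [0.7, -0.1, -0.3]
grip_width: 1.004
```

Call:
{"fn": "send_rows", "kwargs": {"offset": [[0,0,0],[0,0,0],[0,0,0],[0,0,0],[0,0,0]], "roll": [0,0,0,0,0]}}

```text
clock: 34.02
position: [0.3872, -0.3104, 0.0888]
ee_rot: [0.133, 0.991, 0.0, -0.001]
ft_force: [0.0, -0.1, 0.5]
grip_width: 1.0
```

```bash
python3 - <<'E'
from h import *
P,H,ob=below("w19",26); F=P[(np.abs(P[:,:2]).max(1)<12)&(H>32)&(H<46)]; print("pin",F.mean(0),len(F)); print(tool([.388,-.311,0]),tool([.44,.123,.09]))
E
```

```text
34.0167 [ 0.3872 -0.3104  0.0888] [ 1.325e-01  9.912e-01  2.000e-04 -1.000e-03] 0.9996941170937669
heights [ 949 1543   31 2278 3327  107  128 2636   26   18   47   79   15    0
    0    0    0    0]
top 26.2 circle ((-1.2147103548049927, -0.7821189165115356), 30.62549591064453) rect ((-1.555490493774414, -0.8154106140136719), (43.72114181518555, 44.710079193115234), 88.68082427978516)
pin [ 0.55488448 -0.51785963 48.54396239] 159
[-0.9811009  -0.2494009  88.82384833] [ 63.10719996 432.1574153   -1.04847778]
```

Call:
{"fn": "send_rows", "kwargs": {"offset": [[4,26,0],[9,58,0],[14,92,0],[19,126,0],[23,158,0]], "roll": [0,0,0,0,0]}}

```text
clock: 34.48
position: [0.4067, -0.1506, 0.0892]
ee_rot: [0.133, 0.991, -0.0, -0.0]
ft_force: [1.2, -0.6, 0.5]
grip_width: 0.997
```

Call:
{"fn": "send_rows", "kwargs": {"offset": [[5,32,0],[9,64,0],[14,96,0],[19,128,0],[23,158,0]], "roll": [0,0,0,0,0]}}

```text
clock: 34.9
position: [0.426, 0.0079, 0.0892]
ee_rot: [0.132, 0.991, -0.0, -0.001]
ft_force: [0.4, -0.3, 0.6]
grip_width: 1.003
```

Call:
{"fn": "send_rows", "kwargs": {"offset": [[5,31,0],[9,62,0],[13,90,0],[16,108,0],[17,116,0]], "roll": [0,0,0,0,0]}}

```text
clock: 35.32
position: [0.4402, 0.1251, 0.089]
ee_rot: [0.131, 0.991, -0.0, -0.001]
ft_force: [-0.5, -0.2, 0.4]
grip_width: 1.001
```

Call:
{"fn": "send_rows", "kwargs": {"offset": [[0,0,0],[0,0,0],[0,0,0],[0,0,0],[0,0,0]], "roll": [0,0,0,0,0]}}

```text
clock: 35.73
position: [0.4407, 0.1215, 0.0897]
ee_rot: [0.133, 0.991, 0.0, -0.0]
ft_force: [-0.1, -0.2, -0.3]
grip_width: 1.0
```

```bash
python3 - <<'E'
from h import *
below("w20",20)
E
```

```text
35.7333 [0.4407 0.1215 0.0897] [ 1.334e-01  9.911e-01  1.000e-04 -0.000e+00] 0.9999514479160201
heights [3425 5697   73   81   87  658  774    0    0    0    0    0    0    0
    0    0    0    0]
top 20.1 circle ((1.2275649309158325, 0.05722063407301903), 19.88396453857422) rect ((1.2124824523925781, 0.05149650573730469), (38.92683792114258, 38.89249801635742), 57.311519622802734)
```

Shift (+1, 0), then down 128 to about −38.

Call:
{"fn": "send_rows", "kwargs": {"offset": [[1,0,30],[1,0,60],[1,0,88],[1,0,108],[1,0,120]], "roll": [0,0,0,0,0]}}

```text
clock: 36.2
position: [0.4384, 0.1219, -0.0325]
ee_rot: [0.133, 0.991, -0.001, -0.001]
ft_force: [-1.0, 0.3, -0.3]
grip_width: 1.002
```

Call:
{"fn": "send_rows", "kwargs": {"offset": [[0,0,5],[0,0,8],[0,0,8],[0,0,8],[0,0,8]], "roll": [0,0,0,0,0]}}

```text
clock: 36.62
position: [0.4404, 0.1231, -0.0374]
ee_rot: [0.133, 0.991, 0.001, 0.001]
ft_force: [-0.4, -0.0, 0.8]
grip_width: 0.999
```

Call:
{"fn": "send_rows", "kwargs": {"offset": [[0,0,0],[0,0,0],[0,0,0],[0,0,0],[0,0,0]], "roll": [0,0,0,0,0], "jaw": 0.3, "newtons": 30}}

```text
clock: 37.03
position: [0.4399, 0.123, -0.0379]
ee_rot: [0.133, 0.991, 0.0, 0.0]
ft_force: [-1.7, -0.9, 6.3]
grip_width: 0.452
```

Call:
{"fn": "send_rows", "kwargs": {"offset": [[0,0,0],[0,0,0],[0,0,0],[0,0,0],[0,0,0]], "roll": [0,0,0,0,0]}}

```text
clock: 37.45
position: [0.4398, 0.123, -0.0379]
ee_rot: [0.133, 0.991, 0.0, 0.0]
ft_force: [-2.6, -0.2, 6.0]
grip_width: 0.453
```

Call:
{"fn": "send_rows", "kwargs": {"offset": [[0,0,-10],[0,0,-40],[0,0,-75],[0,0,-100],[0,0,-115]], "roll": [0,0,0,0,0]}}

```text
clock: 37.87
position: [0.441, 0.1232, 0.0803]
ee_rot: [0.133, 0.991, 0.001, 0.002]
ft_force: [0.9, 1.4, 0.1]
grip_width: 0.452
```

Call:
{"fn": "send_rows", "kwargs": {"offset": [[0,0,0],[0,0,0],[0,0,0],[0,0,0],[0,0,0]], "roll": [0,0,0,0,0]}}

```text
clock: 38.28
position: [0.439, 0.1225, 0.0757]
ee_rot: [0.132, 0.991, -0.001, -0.001]
ft_force: [-0.2, -0.2, -0.9]
grip_width: 0.448
```

```bash
python3 - <<'E'
from h import *
p,d,c,ob=shot("w21"); held(d,c,ob,40); print(tool([.388,-.311,.077]))
E
```

```text
38.2833 [0.439  0.1225 0.0757] [ 1.325e-01  9.912e-01 -6.000e-04 -8.000e-04] 0.44835177447493124
top z -58.0 x -19.6 20.2 mid 0.3 n 4243 tilt fit [ 5.0000e-03 -2.0000e-03 -5.7855e+01]
[ -64.58368252 -431.76954835   -0.72357484]
```

Call:
{"fn": "send_rows", "kwargs": {"offset": [[-4,-26,0],[-9,-58,0],[-14,-92,0],[-19,-126,0],[-24,-158,0]], "roll": [0,0,0,0,0]}}

```text
clock: 38.75
position: [0.4205, -0.0377, 0.0763]
ee_rot: [0.133, 0.991, -0.0, -0.0]
ft_force: [0.3, 0.4, -0.2]
grip_width: 0.449
```

Call:
{"fn": "send_rows", "kwargs": {"offset": [[-5,-32,0],[-9,-64,0],[-14,-96,0],[-19,-128,0],[-23,-158,0]], "roll": [0,0,0,0,0]}}

```text
clock: 39.17
position: [0.4013, -0.1962, 0.0765]
ee_rot: [0.133, 0.991, -0.0, -0.0]
ft_force: [1.0, 0.0, 0.3]
grip_width: 0.453
```

Call:
{"fn": "send_rows", "kwargs": {"offset": [[-5,-31,0],[-9,-62,0],[-13,-90,0],[-16,-108,0],[-17,-116,0]], "roll": [0,0,0,0,0]}}

```text
clock: 39.58
position: [0.3868, -0.3135, 0.0764]
ee_rot: [0.134, 0.991, -0.001, -0.0]
ft_force: [-0.3, 0.3, -0.1]
grip_width: 0.451
```

Call:
{"fn": "send_rows", "kwargs": {"offset": [[0,0,0],[0,0,0],[0,0,0],[0,0,0],[0,0,0]], "roll": [0,0,0,0,0]}}

```text
clock: 40.0
position: [0.3884, -0.3097, 0.0767]
ee_rot: [0.132, 0.991, 0.0, 0.0]
ft_force: [0.0, -0.1, -0.5]
grip_width: 0.449
```

```bash
python3 - <<'E'
from h import *
p,d,c,ob=shot("w22"); held(d,c,ob,40); print(tool([.388,-.311,-.0114]))
E
```

```text
40.0 [ 0.3884 -0.3097  0.0767] [1.317e-01 9.913e-01 3.000e-04 1.000e-04] 0.4492480095085256
top z -58.0 x -19.9 20.0 mid 0.1 n 4265 tilt fit [ 5.0000e-03  1.0000e-03 -5.7803e+01]
[ 0.10100569 -1.22479762 88.10671211]
```

Call:
{"fn": "send_rows", "kwargs": {"offset": [[0,-1,10],[0,-1,28],[0,-1,46],[0,-1,60],[0,-1,68]], "roll": [0,0,0,0,0]}}

```text
clock: 40.47
position: [0.3867, -0.311, 0.0065]
ee_rot: [0.132, 0.991, 0.0, -0.001]
ft_force: [-0.8, -0.4, 0.4]
grip_width: 0.451
```

Call:
{"fn": "send_rows", "kwargs": {"offset": [[0,0,10],[0,0,16],[0,0,20],[0,0,20],[0,0,20]], "roll": [0,0,0,0,0]}}

```text
clock: 40.88
position: [0.3879, -0.312, -0.0112]
ee_rot: [0.133, 0.991, -0.0, 0.0]
ft_force: [0.2, 0.9, 0.2]
grip_width: 0.446
```

Call:
{"fn": "send_rows", "kwargs": {"offset": [[0,0,0],[0,0,0],[0,0,0],[0,0,0],[0,0,0]], "roll": [0,0,0,0,0], "jaw": 1}}

```text
clock: 41.3
position: [0.3878, -0.3117, -0.0112]
ee_rot: [0.132, 0.991, 0.0, 0.0]
ft_force: [-0.2, 0.3, 0.0]
grip_width: 1.0
```

Call:
{"fn": "send_rows", "kwargs": {"offset": [[0,0,0],[0,0,-10],[0,0,-45],[0,0,-80],[0,0,-110]], "roll": [0,0,0,0,0]}}

```text
clock: 41.72
position: [0.3873, -0.3123, 0.1011]
ee_rot: [0.133, 0.991, -0.0, 0.0]
ft_force: [1.6, -1.1, -0.3]
grip_width: 0.999
```

Call:
{"fn": "send_rows", "kwargs": {"offset": [[0,0,0],[0,0,0],[0,0,0],[0,0,0],[0,0,0]], "roll": [0,0,0,0,0]}}

```text
clock: 42.13
position: [0.387, -0.3114, 0.0978]
ee_rot: [0.133, 0.991, 0.0, -0.001]
ft_force: [-0.6, 0.5, 0.3]
grip_width: 1.004
```

```bash
python3 - <<'E'
from h import *
below("w23",46); below("w23b",26,tol=3); print(tool([.388,-.311,0]))
p,_=eyes.camera("scene"); cv2.imwrite("pics/scene9.png",p)
for n in ("top",):
    q,_=eyes.camera(n); a=cv2.imread("pics/top0.png"); c=eyes.camera_params("top")
    for k,uv,z in (("spool",(245,188),.04),("bottle",(395,181),.05),("cup",(313,136),.04)):
        print(k,[np.round(cv2.minAreaRect(blob(diffmask(x),uv))[0],1) for x in (a,q)])
E
```

```text
42.1333 [ 0.387  -0.3114  0.0978] [ 1.326e-01  9.912e-01  2.000e-04 -9.000e-04] 1.003739596522886
heights [ 919 1452   28 2008 3041   74   90  789  109  116  141  189 1574    4
    0    0    0    0]
top 46.0 circle ((-1.14425790309906, -0.6516236662864685), 20.056116104125977) rect ((-0.8196821212768555, -0.3213768005371094), (38.574554443359375, 39.33448028564453), 15.922628402709961)
42.1833 [ 0.3871 -0.3115  0.0979] [ 1.326e-01  9.912e-01  1.000e-04 -9.000e-04] 0.9973962204933994
heights [ 945 1423   28 2015 3013   75   94  819   99  107  163  181 1572    6
    0    0    0    0]
top 26.2 circle ((-1.3447303771972656, 0.5939435958862305), 31.006149291992188) rect ((-1.1800765991210938, 0.4871234893798828), (44.0661735534668, 44.17224884033203), 88.63960266113281)
[-0.81228866  0.81950093 97.97991638]
spool [array([244.8, 188.8]), array([245. , 188.5])]
bottle [array([394.4, 181.3]), array([394.4, 181.3])]
cup [array([312.5, 135.4]), array([312.5, 135.3])]
```

View pics/scene9.png

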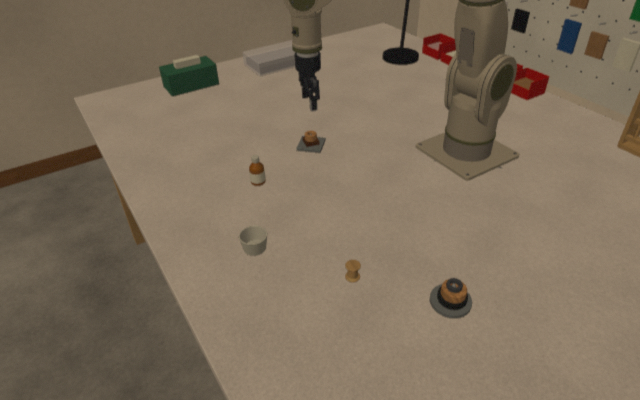

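The scene view shows both stacks complete: the round jig at (452,295) and the square jig at (311,140). The bystanders have not moved and the gripper is clear.

```bash
python3 -c "
from workcell import manip; print(manip.hand_in())"
```

```text
the job is handed in; nothing more can be done
None
```

Both handle halves are on their jigs and the job is handed in, at about 42 s of the 128 s allowed. The hand-in reports no verdict.

- **Round jig:** butt ring, wide cork and collar, with top faces measured at 28.1, 48.1 and 59.9 mm (28, 48 and 60 expected). Each is within about 2 mm of the pin axis.
- **Square jig:** wooden blank and narrow cork, with top faces at 26.2 and 46.0 mm (26 and 46 expected). Both are within about 2 mm of the pin axis.
- **Bystanders:** the bottle, spool and cup sit within 0.3 pixel (about 1 mm) of their starting places in the top view. The last scene picture shows them upright and the gripper clear of everything.

**What disagreed or went wrong:**
- **Tool height:** the reported TCP lies about 44 mm beyond the real fingertips. My first grasp therefore closed above the butt ring without moving it. I measured the offset from wrist depth and used it from then on.
- **Butt ring grasp:** on the second try the fingertips pressed on the bench with about 24 N. That is under the limits, and the ring lifted flat.

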